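Put the wrench sockets back in their tray

ROBOT

A 6-joint arm with a two-finger parallel gripper is mounted at the origin on a cart in front of the work surface, level with it; the furniture and walls round the work are solid. World frame = base frame: x ahead of the robot, y to its left, z up, the work surface at z = 0. Lengths are in m, angles in rad, forces in N, time in s.
With the tool pointing down it reaches from about 0.275 to 0.775 m from the base axis. Payload 14.6 kg.
Tool frame: the origin (TCP) lies at the very end of the fingers, on their centre line; the grasp point (between the pads) lies 19 mm behind it; z points along the fingers, y is the line along which they close (so a half turn about z gives the same grasp; the last joint's range is limited). The gripper opens to 85 mm and grips with 20 to 120 N. Pads are 22 mm wide; open, the fingers measure 114 mm over their backs; the gripper's body (76 mm by 85 mm) begins 54 mm behind the grasp point. The pads swing forward as they close: fully open they stand 13 mm farther back than shut.
Start: joints at [-1.363, 0.263, -0.048, 1.259, 0, 1.415], TCP at [0.186, -0.491, 0.231] pointing down, gripper open.
Joint ranges: [-2.65, 2.65], [-0.89, 1.7], [-1.18, 1.37], [-2.13, 2.11], [-1.35, 1.29], [-3.14, 3.14]. Speed limits (rad/s): [1.89, 1.89, 2.57, 2.79, 3.14, 3.14].

INTERFACE

Orientations are given as a rotation vector (axis times angle).
In Python, from cell import * gives the robot as it stands.
- The arm moves only by the tool carry_out, never from a script. Its argument "commands" is a list of rows, each a list of 3 entries, a list of its own where there are three numbers: the opening, from -1 (shut) to 1 (fully open), then the shift along the tool's x, y, z in parts of the range, where 1.0 means 50 cm, then the turn about the tool's z in shares of 120 degrees (1.0 is 120 degrees). A call has 1 to 20 rows; each row is the pose to reach, as a shift and turn from the pose commanded when the call began, along the tool's axes at that moment; what a row does not reach only later rows make up. A row lasts 1/8 s, in which the tool goes at most 62.5 mm and 10.7 degrees, less where a joint would pass 70% of its speed; a pose out of reach is approached as far as the arm can. No shift or turn number may pass 1 either way. A call with a gripper value outside its range is refused whole. The fingers move at their own pace and stop on an object; "newtons" is the grip in N (left out, the last holds). Time passes only in rows, so rows that repeat a pose let the fingers close. It gives the time, the measured TCP pose, the force, the opening and the grip force at its end, in the units of the state.
- state(): the state, without advancing time (a new reading comes with each control period).
- capture(name): name is "scene" or "side" or "wrist"; returns the picture (384x512x3 uint8, blue, green, red); there is no depth.
- camera_params(name): a dict with "fx", "fy", "cx", "cy" (pixels), "R" (3x3) and "t" (3): a world point X has camera coordinates R X + t. Camera axes: x right, y down, z forward; pixel columns grow to the right and rows downward; lengths in m; the calibration is good to about 2 mm. A picture is of the moment at which its call begins: read the wrist's pose just before it. camera_params takes no time and is no camera call; for the wrist camera it gives the pose at the moment of the call.
- job_done(): hands the job in; it is judged then, once.
The state is a dict: "time_s": time; "qpos": joint angles; "qd": joint speeds; "joint_torque": joint torques, N m; "ee_pos": TCP position; "tcp_rot": TCP orientation; "wrist_force": force on the tool from outside, world axes, zero at the start; "moment": the same for the moment, N m; "finger_gap": opening from 0.0 (shut) to 1.0 (fully open); "grip_force": force on a finger pad.
Only numpy, scipy, OpenCV 4.12 (cv2) and the standard library are available. Lean on these libraries where they do the work, as an engineer would, in place of code of your own. Each camera call takes 0.05 s, during which the arm holds its last target. There are 200 camera calls.

TASK

Put the four scattered wrench sockets back into the tray, each standing upright, mouth up, on the floor of the round well for its size: the smallest socket in the smallest well, and so on up to the largest socket in the largest well. The plain bush and the long hexagon nut are not sockets: leave them standing where they are.

Things in the scene. Friction and masses are not known exactly. Their poses are not given: they have to be found in the camera images.
- socket_a: the smallest of four plain steel wrench sockets: a smooth upright cylinder 20 mm in diameter and 36 mm high with a hexagonal mouth in its top and two dark rings round its lower half; loose. Origin at the centre of its underside, z axis up out of the mouth.
- socket_b: the second smallest of four plain steel wrench sockets: a smooth upright cylinder 27 mm in diameter and 42 mm high with a hexagonal mouth in its top and two dark rings round its lower half; loose. Origin at the centre of its underside, z axis up out of the mouth.
- socket_c: the second largest of four plain steel wrench sockets: a smooth upright cylinder 34 mm in diameter and 48 mm high with a hexagonal mouth in its top and two dark rings round its lower half; loose. Origin at the centre of its underside, z axis up out of the mouth.
- socket_d: the largest of four plain steel wrench sockets: a smooth upright cylinder 41 mm in diameter and 54 mm high with a hexagonal mouth in its top and two dark rings round its lower half; loose. Origin at the centre of its underside, z axis up out of the mouth.
- well_a: grey holder block with the smallest well: 66x66x13 mm, fixed, with a round well 34 mm wide and 8 mm deep, dark-floored, in the middle of its top, for the 20 mm socket. Origin at the centre of its underside, z up; well floor 5 mm, block top 13 mm above it. The four blocks stand in a row in one tray, in any order, 68 mm centre to centre; the row runs along the y axis.
- well_b: grey holder block with the second smallest well: 66x66x13 mm, fixed, with a round well 41 mm wide and 8 mm deep, dark-floored, in the middle of its top, for the 27 mm socket. Origin at the centre of its underside, z up; well floor 5 mm, block top 13 mm above it. Its x axis points across the tray, y along the row.
- well_c: grey holder block with the second largest well: 66x66x13 mm, fixed, with a round well 48 mm wide and 8 mm deep, dark-floored, in the middle of its top, for the 34 mm socket. Origin at the centre of its underside, z up; well floor 5 mm, block top 13 mm above it. The tray is fixed dark steel, 80x286 mm outside, 4 mm floor, rim 14 mm above the bench.
- well_d: grey holder block with the largest well: 66x66x13 mm, fixed, with a round well 55 mm wide and 8 mm deep, dark-floored, in the middle of its top, for the 41 mm socket. Origin at the centre of its underside, z up; well floor 5 mm, block top 13 mm above it. The block stands on the tray's floor, 4 mm above the bench.
- bush: not a socket: a plain steel bush, a smooth tube standing upright, 34 mm outside, 25 mm round hole right through, 45 mm high; loose. Origin at the centre of its underside.
- long_nut: not a socket: a long coupling nut of steel standing upright, hexagonal outside (30 mm across flats, 35 mm across corners), round dark hole through it, 45 mm high; loose. Origin at the centre of its underside.
There are look-alikes about, which are no part of the job. Leave any red or yellow look-alike of the socket_b alone.

How it is judged:
At the end, for the whole second after the job is handed in: Each socket stands upright (within 0.1 rad, mouth up) on the floor of the well of its size rank (centre within 10 mm of the block's centre, underside within 3 mm of the well floor), at rest and released; the bush and the long nut stand upright within 25 mm of where they were at the start (horizontal distance between socket_a and well_a below 0.01 m and z of socket_a in the frame of well_a between 0.002 and 0.008 m and angle between each of socket_a, socket_b, socket_c, socket_d, bush, long_nut's own z axis and vertical below 0.1 rad and linear speed of each of socket_a, socket_b, socket_c, socket_d below 0.02 m/s and horizontal distance between socket_b and well_b below 0.01 m and z of socket_b in the frame of well_b between 0.002 and 0.008 m and horizontal distance between socket_c and well_c below 0.01 m and z of socket_c in the frame of well_c between 0.002 and 0.008 m and horizontal distance between socket_d and well_d below 0.01 m and z of socket_d in the frame of well_d between 0.002 and 0.008 m and distance of each of bush, long_nut from where it was at the start of the episode below 0.025 m); the robot touches nothing.
It fails at once if the bush is moved or knocked over (distance of bush from where it was at the start of the episode above 0.025 m or angle between bush's own z axis and vertical above 0.3 rad).
It fails at once if the long nut is moved or knocked over (distance of long_nut from where it was at the start of the episode above 0.025 m or angle between long_nut's own z axis and vertical above 0.3 rad).
It also fails if it takes over 96 s, if anything falls off the work surface, if the arm or the gripper's body presses on something with over 40 N, if the wrist force passes 120 N, or if a joint passes its speed limit or range.

## Working session

There is one attempt and no reset: what is moved stays moved. The work goes in short steps, Python scripts to look and compute and a tool call to move; the robot and the scene stay as the last step left them, time stands still between calls to the robot, and variables do not carry over. Pictures are saved under pics/ and viewed, at most 14 in all, crops included, and the job is handed in when it is done.

Besides the shell and the picture viewer there is one more tool, called after "Call:" as name([rows], argument=value, ...), one row to a line, values as JSON. carry_out: Moves the arm, as the interface text tells. Its arguments: {"type":"object","properties":{"commands":{"type":"array"},"newtons":{"type":"number"}},"required":["commands"]}

```bash
mkdir -p pics
python3 - <<'E'
from cell import *
import cv2
s=state();print(s)
for n in("scene","side"):
    cv2.imwrite(f"pics/{n}0.png",capture(n)); p=camera_params(n); print(n,p)
E
```

```text
{'time_s': 0.0, 'qpos': array([-1.36330582e+00,  2.63502069e-01, -4.89252014e-02,  1.25937113e+00,
       -3.45962810e-05,  1.41553921e+00]), 'qd': array([ 0.00037713,  0.00102024, -0.00076534,  0.00057868,  0.00118118,
        0.00012586]), 'joint_torque': array([-4.97310277e-03, -6.37605572e+01,  3.84564829e+01,  1.35955028e-02,
       -4.20954402e-04,  4.18869308e-05]), 'ee_pos': array([ 0.18624585, -0.49057542,  0.2308402 ]), 'tcp_rot': array([-3.08907610e+00, -5.66503177e-01,  9.53990796e-05]), 'wrist_force': array([-0.50605912, -0.04361746,  0.93938518]), 'moment': array([-0.01681948,  0.01016273, -0.02749096]), 'grip_force': 0.0, 'finger_gap': 1.0044267940481633}
scene {'fx': 398.09511316675645, 'fy': 398.09511316675645, 'cx': 262.24110812622, 'cy': 193.59481074469713, 'R': array([[-0.80794729, -0.58921862, -0.00652658],
       [-0.37270845,  0.51958086, -0.76884598],
       [ 0.45640946, -0.61875451, -0.6394007 ]]), 't': array([0.43547259, 0.21225974, 1.02333602])}
side {'fx': 473.3587378007372, 'fy': 473.3587378007372, 'cx': 256.3064221849698, 'cy': 189.2304516882615, 'R': array([[-0.84825864,  0.52956843, -0.00381592],
       [ 0.40195395,  0.63912187, -0.6557105 ],
       [-0.34480474, -0.55774592, -0.75500277]]), 't': array([ 0.44271643, -0.19952671,  1.50335724])}
```

View pics/scene0.png

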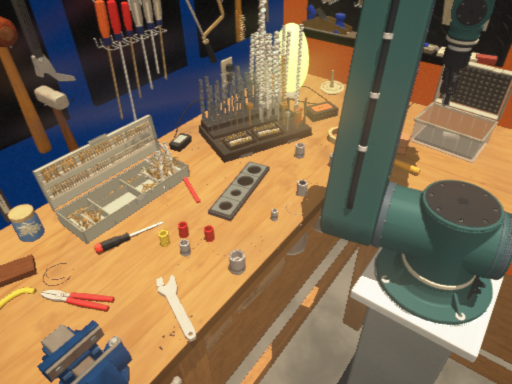

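View pics/side0.png

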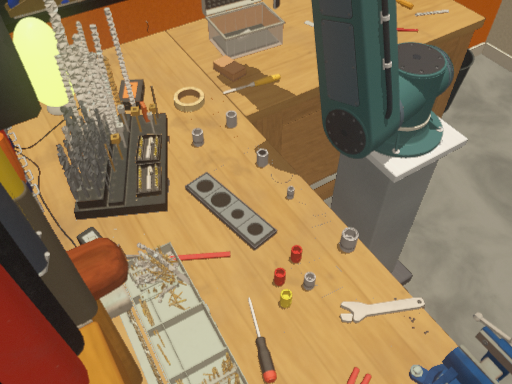

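Side view: six grey pieces near (197,136), (231,119), (262,157), (290,192), (309,281) and (348,239). The tray is centred near (230,210), and there are red and yellow look-alikes near (290,270). I'll zoom in next.

```bash
cat > h.py <<'E'
import numpy as np, cv2
from cell import *
def ray(p,uv,z):
    "world point at height z seen at pixel uv"
    d=p['R'].T@np.array([(uv[0]-p['cx'])/p['fx'],(uv[1]-p['cy'])/p['fy'],1.]); c=-p['R'].T@p['t']
    return c+d*(z-c[2])/d[2]
def proj(p,X):
    c=p['R']@np.array(X)+p['t']; return np.array([p['fx']*c[0]/c[2]+p['cx'],p['fy']*c[1]/c[2]+p['cy']])
E
python3 - <<'E'
from h import *
im=cv2.imread("pics/side0.png")
c=cv2.resize(im[95:215,170:330],None,fx=5,fy=5,interpolation=cv2.INTER_CUBIC)
cv2.imwrite("pics/c1.png",c)
c=cv2.resize(im[170:310,180:370],None,fx=4.2,fy=4.2,interpolation=cv2.INTER_CUBIC)
cv2.imwrite("pics/c2.png",c)
E
```

```text
(no output)
```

View pics/c1.png

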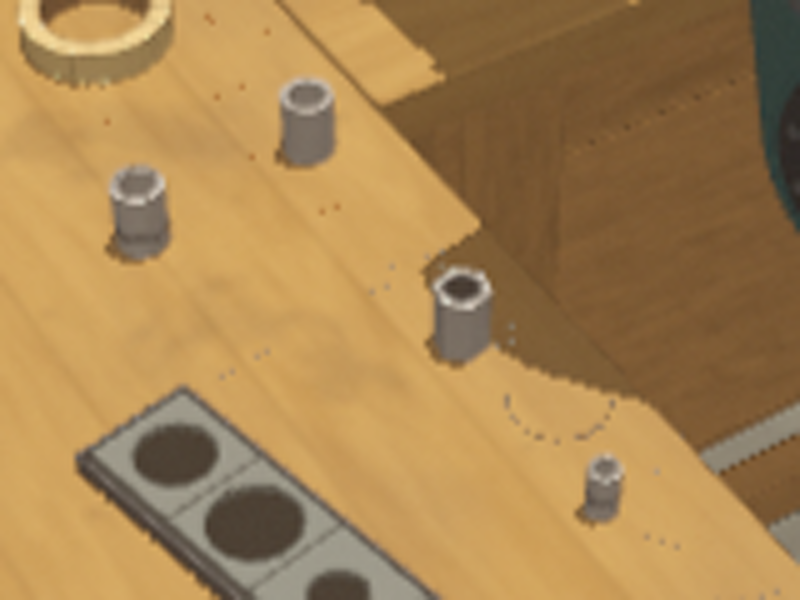

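View pics/c2.png

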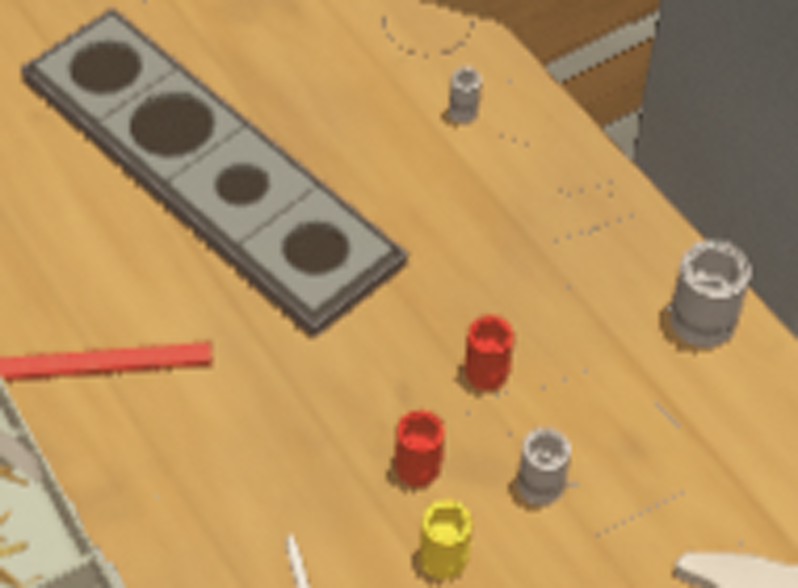

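Crop 1: socket_c has its top at (138,187) and shows rings, the bush top is at (307,96), the nut top at (463,287) and socket_a's top at (605,467). Along the tray from the upper left, the wells run c (175,455), d (255,523), a, b. Crop 2: socket_d's top is at (716,270), b's at (546,452), red at (491,337) and (420,430), and yellow at (447,523).

Run:
```python
from h import *
p=camera_params("side");q=camera_params("scene")
def o(n,x,y,z,k):
    s,u0,v0=((5,170,95),(4.2,180,170))[k-1]
    uv=(u0+(x+.5)/s-.5,v0+(y+.5)/s-.5); X=ray(p,uv,z)
    print(n,X.round(4),"r",np.hypot(*X[:2]).round(3),"scene px",proj(q,X).round(1))
o("c",138,187,.048,1);o("c bot",141,248,.0,1);o("bush",307,96,.045,1);o("nut",463,287,.045,1);o("a",605,467,.036,1)
o("d",716,270,.054,2);o("b",546,452,.042,2);o("r1",491,337,.042,2);o("r2",420,430,.042,2);o("y",447,523,.042,2)
# well rims (block top 17 mm)
for n,x,y in(("wc",105,67),("wd",172,125),("wa",242,184),("wb",316,247)): o(n,x,y,.017,2)
```

```text
c [ 0.5663 -0.2631  0.048 ] r 0.624 scene px [299.6 145.1]
c bot [ 0.5698 -0.2625  0.    ] r 0.627 scene px [298. 156.]
bush [ 0.437  -0.2849  0.045 ] r 0.522 scene px [334.9 154.9]
nut [ 0.4455 -0.0899  0.045 ] r 0.455 scene px [303.  182.4]
a [0.4499 0.061  0.036 ] r 0.454 scene px [274.5 210.2]
d [0.4212 0.2746 0.054 ] r 0.503 scene px [235.9 255.2]
b [0.5724 0.3149 0.042 ] r 0.653 scene px [182.5 242.4]
r1 [0.5545 0.2367 0.042 ] r 0.603 scene px [207.3 228.3]
r2 [0.6236 0.2663 0.042 ] r 0.678 scene px [181.8 224.2]
y [0.6434 0.3218 0.042 ] r 0.719 scene px [162.2 232.8]
wc [ 0.6373 -0.0871  0.017 ] r 0.643 scene px [254.  169.1]
wd [ 0.624  -0.0197  0.017 ] r 0.624 scene px [244.8 180.3]
wa [0.6102 0.0462 0.017 ] r 0.612 scene px [235.5 192.3]
wb [0.5966 0.1127 0.017 ] r 0.607 scene px [225.2 205.2]
```

```bash
cat >> h.py <<'E'
from scipy.spatial.transform import Rotation as Ro
def go(X,yaw=None):
    "shift in the tool axes and turn to reach X with tool-x heading yaw (deg)"
    s=state(); R=Ro.from_rotvec(s['tcp_rot']).as_matrix(); y0=np.degrees(np.arctan2(R[1,0],R[0,0]))
    t=0 if yaw is None else -(yaw-y0)
    print("at",s['ee_pos'].round(4),"yaw",y0.round(2),"shift",(R.T@(np.array(X)-s['ee_pos'])).round(4),"turn",round(t,1))
E
python3 - <<'E'
from h import *
p=camera_params("side")
for uv in((168,208),(165,120),(82,215)): print(ray(p,uv,0).round(3))
go((.567,-.263,.16),101.5)
w=camera_params("wrist"); s=state(); R=Ro.from_rotvec(s['tcp_rot']).as_matrix()
print("cam in tool",(R.T@(-w['R'].T@w['t']-s['ee_pos'])).round(3),"axis",(R.T@w['R'][2]).round(3),w['fx'])
E
```

```text
[ 0.754 -0.082  0.   ]
[ 0.607 -0.419  0.   ]
[ 0.961 -0.183  0.   ]
at [ 0.1863 -0.4906  0.2309] yaw 20.79 shift [ 0.4367 -0.0776  0.071 ] turn -80.7
cam in tool [ 0.083  0.    -0.144] axis [-0.32   0.     0.947] 294.5553217369243
```

Units first: shifts go in shares of 50 cm and turns go in shares of 120 degrees. So 0.44 m is 0.88, -0.078 m is -0.156, -80 degrees is -0.6667.

Call:
carry_out([
  [0.6,[0.88,-0.156,0.14],-0.6667],
  [0.6,[0.88,-0.156,0.14],-0.6667],
  [0.6,[0.88,-0.156,0.14],-0.6667],
  [0.6,[0.88,-0.156,0.14],-0.6667],
  [0.6,[0.88,-0.156,0.14],-0.6667],
  [0.6,[0.88,-0.156,0.14],-0.6667],
  [0.6,[0.88,-0.156,0.14],-0.6667],
  [0.6,[0.88,-0.156,0.14],-0.6667],
  [0.6,[0.88,-0.156,0.14],-0.6667],
  [0.6,[0.88,-0.156,0.14],-0.6667],
])

```text
time_s: 1.35
ee_pos: [0.5693, -0.2623, 0.1613]
tcp_rot: [-2.006, -2.418, 0.0]
wrist_force: [-0.4, -0.2, -0.0]
finger_gap: 0.803
grip_force: 0.0
```

Run:
```python
from h import *
import pickle
w=camera_params("wrist");cv2.imwrite("pics/w1.png",capture("wrist"));pickle.dump(w,open("w1.pkl","wb"))
for n,X in dict(c=(.567,-.263,.048),wc=(.637,-.087,.017)).items(): print(n,proj(w,X).round(1))
go((.567,-.263,.012))
```

```text
c [255.4 187.4]
wc [375.5  -5.1]
at [ 0.5692 -0.2624  0.1615] yaw 100.63 shift [-1.000e-04 -2.200e-03  1.495e-01] turn 0
```

View pics/w1.png

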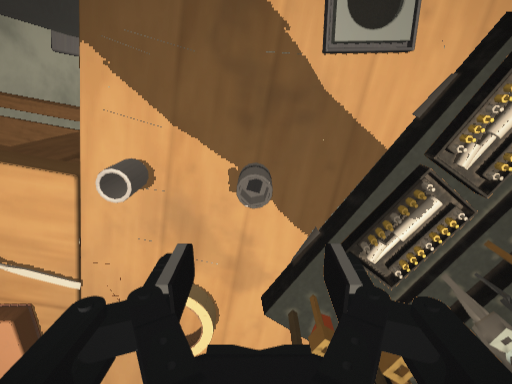

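The wrist view shows socket_c's mouth at about (256,187), matching the prediction of (255.4,187.4). The rack is clear to the right, so I'll grasp.

In the tool's units: 0.147 m is 0.294, 0.1 m is 0.2.

Call:
carry_out([
  [0.6,[0,-0.004,0.2],0],
  [0.6,[0,-0.004,0.2],0],
  [0.6,[0,-0.004,0.294],0],
  [0.6,[0,-0.004,0.294],0],
  [0.6,[0,-0.004,0.294],0],
  [-1,[0,-0.004,0.294],0],
  [-1,[0,-0.004,0.294],0],
  [-1,[0,-0.004,0.294],0],
  [-1,[0,-0.004,0.294],0],
  [-1,[0,-0.004,0.294],0],
  [-1,[0,-0.004,0.294],0],
  [-1,[0,-0.004,0.1],0],
  [-1,[0,-0.004,0.1],0],
  [-1,[0,-0.004,0.1],0],
], newtons=50)

```text
time_s: 3.15
ee_pos: [0.5694, -0.2629, 0.1144]
tcp_rot: [1.999, 2.417, 0.001]
wrist_force: [0.2, -0.2, -2.0]
finger_gap: 0.376
grip_force: 50.8
```

Run:
```python
from h import *
go((.6373,-.0871,.11),101.5)
```

```text
at [ 0.5694 -0.2629  0.1144] yaw 100.79 shift [0.1599 0.0996 0.0042] turn -0.7
```

In the tool's units: 0.1 m is 0.2, 0.04 m is 0.08.

Call:
carry_out([
  [-1,[0.12,0.08,0],0],
  [-1,[0.2,0.2,0],0],
  [-1,[0.2,0.2,0],0],
  [-1,[0.2,0.2,0],0],
  [-1,[0.2,0.2,0],0],
])

```text
time_s: 3.78
ee_pos: [0.6467, -0.146, 0.1107]
tcp_rot: [-2.003, -2.419, 0.001]
wrist_force: [-0.1, -0.3, -1.7]
finger_gap: 0.383
grip_force: 50.8
```

Run:
```python
from h import *
import pickle
w=camera_params("wrist");im=capture("wrist");cv2.imwrite("pics/w2.png",im);pickle.dump(w,open("w2.pkl","wb"))
for n,X in dict(wc=(.6373,-.0871,.017),wd=(.624,-.0197,.017)).items(): print(n,proj(w,X).round(1))
go((.6373,-.0871,.023),101.5)
```

```text
wc [260.2 122.6]
wd [259.6  24. ]
at [ 0.6467 -0.1462  0.111 ] yaw 100.71 shift [0.0598 0.0018 0.088 ] turn -0.8
```

View pics/w2.png

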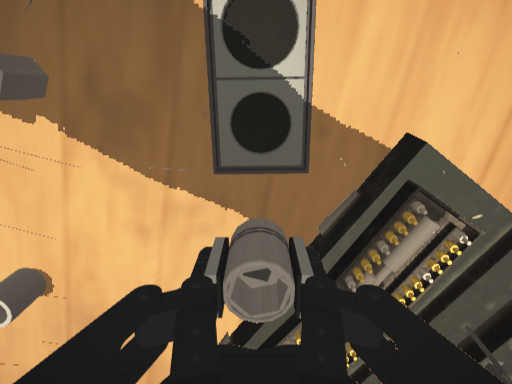

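Wells c (260,122) and d (260,~28) sit where predicted, and the socket is upright in the grip. I'll place it now.

In the tool's units: 0.087 m is 0.174, 0.06 m is 0.12.

Call:
carry_out([
  [-1,[0.12,0.004,0],0],
  [-1,[0.12,0.004,0],0],
  [-1,[0.12,0.004,0.12],0],
  [-1,[0.12,0.004,0.15],0],
  [-1,[0.12,0.004,0.172],0],
  [-1,[0.12,0.004,0.172],0],
  [-1,[0.12,0.004,0.174],0],
  [0.4,[0.12,0.004,0.174],0],
  [0.4,[0.12,0.004,0.174],0],
  [0.4,[0.12,0.004,0.174],0],
  [0.4,[0.12,0.004,0.08],0],
  [0.4,[0.12,0.004,-0.02],0],
  [0.4,[0.12,0.004,-0.02],0],
  [0.4,[0.12,0.004,-0.02],0],
])

```text
time_s: 5.58
ee_pos: [0.6381, -0.0858, 0.1208]
tcp_rot: [-2.003, -2.42, 0.0]
wrist_force: [0.1, -0.9, -0.2]
finger_gap: 0.703
grip_force: 0.0
```

Run:
```python
from h import *
w=camera_params("wrist");im=capture("wrist");cv2.imwrite("pics/w3.png",im)
for n,X in dict(wc=(.6373,-.0871,.017),c=(.6373,-.0871,.057),wd=(.624,-.0197,.017),wa=(.6102,.0462,.017)).items(): print(n,proj(w,X).round(1))
go((.45,.061,.12),101.5)
```

```text
wc [256.9 191.6]
c [256.6 208.5]
wd [256.1 111.4]
wa [254.2  17. ]
at [ 0.6377 -0.0857  0.1202] yaw 100.79 shift [ 0.1793 -0.157   0.0005] turn -0.7
```

View pics/w3.png

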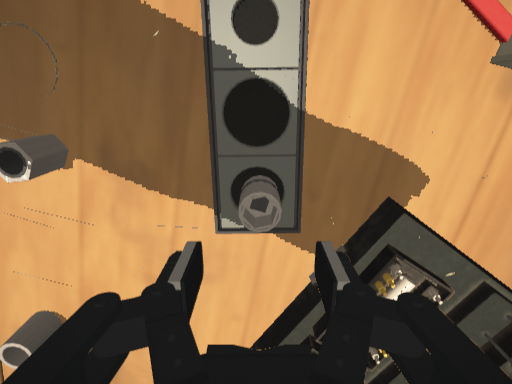

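Socket_c stands in its well with its top at (260,209). Wells d (257,112) and a (255,19) are as predicted. Socket_a is next.

In the tool's units: -0.157 m is -0.314, 0.15 m is 0.3.

Call:
carry_out([
  [0.3,[0.3,-0.314,0],0],
  [0.3,[0.3,-0.314,0],0],
  [0.3,[0.3,-0.314,0],0],
  [0.3,[0.3,-0.314,0],0],
  [0.3,[0.3,-0.314,0],0],
  [0.3,[0.3,-0.314,0],0],
])

```text
time_s: 6.38
ee_pos: [0.4564, 0.0318, 0.1208]
tcp_rot: [-2.003, -2.42, 0.0]
wrist_force: [0.2, -0.3, 0.2]
finger_gap: 0.65
grip_force: 0.0
```

Run:
```python
from h import *
w=camera_params("wrist");im=capture("wrist");cv2.imwrite("pics/w4.png",im)
for n,X in dict(a=(.4499,.061,.036),a0=(.4499,.061,.0),d=(.4212,.2746,.054)).items(): print(n,proj(w,X).round(1))
go((.45,.061,.012),101.5)
```

```text
a [256.7 162.2]
a0 [257.  153.2]
d [ 279.1 -252. ]
at [0.4566 0.0317 0.1208] yaw 100.77 shift [ 0.03   -0.001   0.1088] turn -0.7
```

View pics/w4.png

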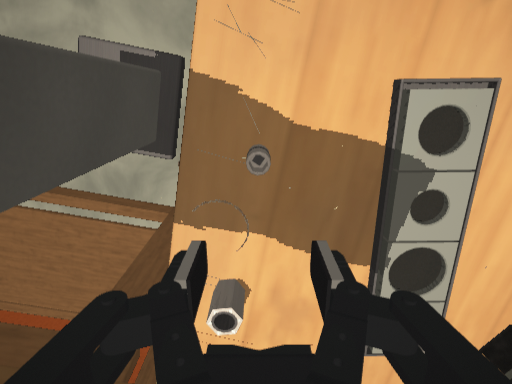

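Socket_a's top is at (259,160), within 2 mm of the prediction. I'll grasp it.

In the tool's units: 0.109 m is 0.218, 0.031 m is 0.062.

Call:
carry_out([
  [0.3,[0.062,0.002,0.12],0],
  [0.3,[0.062,0.002,0.2],0],
  [0.3,[0.062,0.002,0.218],0],
  [0.3,[0.062,0.002,0.218],0],
  [0.3,[0.062,0.002,0.218],0],
  [-1,[0.062,0.002,0.218],0],
  [-1,[0.062,0.002,0.218],0],
  [-1,[0.062,0.002,0.218],0],
  [-1,[0.062,0.002,0.218],0],
  [-1,[0.062,0.002,0.218],0],
  [-1,[0.062,0.002,0.218],0],
  [-1,[0.062,0.002,0.1],0],
  [-1,[0.062,0.002,0],0],
  [-1,[0.062,0.002,0],0],
  [-1,[0.062,0.002,0],0],
], newtons=35)

```text
time_s: 8.3
ee_pos: [0.4509, 0.0628, 0.1208]
tcp_rot: [-2.003, -2.42, 0.0]
wrist_force: [0.4, 0.3, -1.4]
finger_gap: 0.21
grip_force: 34.8
```

Run:
```python
from h import *
go((.6102,.0462,.12),101.5)
go((.6102,.0462,.021),101.5)
```

```text
at [0.4509 0.0628 0.1208] yaw 100.79 shift [-0.0461  0.1534  0.0008] turn -0.7
at [0.4509 0.0628 0.1208] yaw 100.79 shift [-0.0461  0.1535  0.0998] turn -0.7
```

In the tool's units: 0.154 m is 0.308, 0.099 m is 0.198.

Call:
carry_out([
  [-1,[-0.092,0.308,0],0],
  [-1,[-0.092,0.308,0],0],
  [-1,[-0.092,0.308,0],0],
  [-1,[-0.092,0.308,0],0],
  [-1,[-0.092,0.308,0],0],
  [-1,[-0.092,0.308,0.12],0],
  [-1,[-0.092,0.308,0.17],0],
  [-1,[-0.092,0.308,0.196],0],
  [-1,[-0.092,0.308,0.198],0],
  [-1,[-0.092,0.308,0.198],0],
  [0.2,[-0.092,0.308,0.198],0],
  [0.2,[-0.092,0.308,0.198],0],
  [0.2,[-0.092,0.308,0.198],0],
  [0.2,[-0.092,0.308,0.1],0],
  [0.2,[-0.092,0.308,0],0],
  [0.2,[-0.092,0.308,0],0],
  [0.2,[-0.092,0.308,0],0],
])

```text
time_s: 10.42
ee_pos: [0.6108, 0.0464, 0.1208]
tcp_rot: [-2.003, -2.42, 0.0]
wrist_force: [0.0, 0.5, -1.0]
finger_gap: 0.596
grip_force: 0.0
```

Run:
```python
from h import *
w=camera_params("wrist");im=capture("wrist");cv2.imwrite("pics/w5.png",im)
for n,X in dict(wa=(.6102,.0462,.017),a=(.6102,.0462,.045),wb=(.5966,.1127,.017)).items(): print(n,proj(w,X).round(1))
go((.5724,.3149,.12),101.5)
```

```text
wa [257.3 190.4]
a [257.1 201.6]
wb [256. 111.]
at [0.6105 0.0464 0.1203] yaw 100.79 shift [0.2709 0.0129 0.0003] turn -0.7
```

View pics/w5.png

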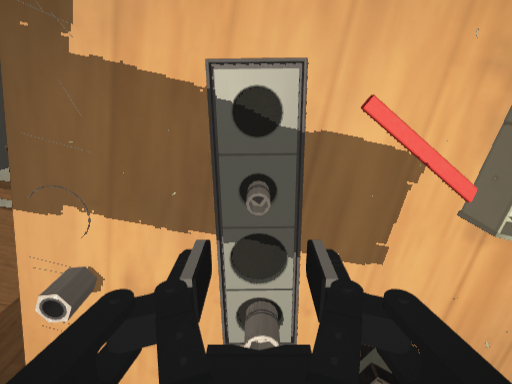

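Socket_a stands in its well with its top at (257,200); well b is at (257,111). Socket_b is next.

Call:
carry_out([
  [0.2,[0.48,0.026,0],0],
  [0.2,[0.48,0.026,0],0],
  [0.2,[0.48,0.026,0],0],
  [0.2,[0.48,0.026,0],0],
  [0.2,[0.48,0.026,0],0],
  [0.2,[0.48,0.026,0],0],
])

```text
time_s: 11.22
ee_pos: [0.5785, 0.2841, 0.1202]
tcp_rot: [-2.002, -2.42, 0.003]
wrist_force: [0.0, -0.1, 0.7]
finger_gap: 0.595
grip_force: 0.0
```

Run:
```python
from h import *
w=camera_params("wrist");im=capture("wrist");cv2.imwrite("pics/w6.png",im)
for n,X in dict(b=(.5724,.3149,.042),b0=(.5724,.3149,.0),y=(.6434,.3218,.042)).items(): print(n,proj(w,X).round(1))
go((.5724,.3149,.013),101.5)
```

```text
b [257.8 162.1]
b0 [258.  151.7]
y [349.5 170.4]
at [0.5788 0.2836 0.1205] yaw 100.75 shift [ 0.032  -0.0003  0.1074] turn -0.8
```

View pics/w6.png

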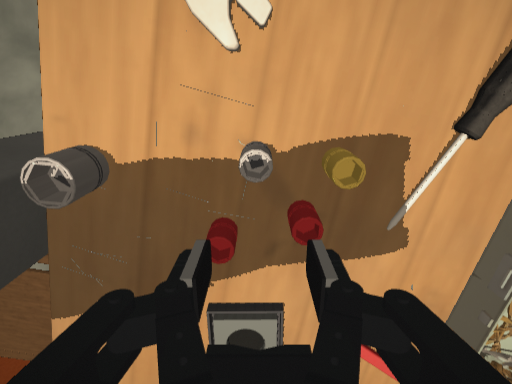

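Socket_b's top is at (256,163) as predicted, and the reds and yellow are clear of the fingers. I'll go forward first, then down.

Call:
carry_out([
  [0.2,[0.064,0,0],0],
  [0.2,[0.064,0,0],0],
  [0.2,[0.064,0,0.12],0],
  [0.2,[0.064,0,0.2],0],
  [0.2,[0.064,0,0.214],0],
  [0.2,[0.064,0,0.214],0],
  [-1,[0.064,0,0.214],0],
  [-1,[0.064,0,0.214],0],
  [-1,[0.064,0,0.214],0],
  [-1,[0.064,0,0.214],0],
  [-1,[0.064,0,0.214],0],
  [-1,[0.064,0,0.1],0],
  [-1,[0.064,0,0],0],
  [-1,[0.064,0,-0.02],0],
  [-1,[0.064,0,-0.02],0],
], newtons=45)

```text
time_s: 13.15
ee_pos: [0.5732, 0.3161, 0.1319]
tcp_rot: [2.002, 2.42, 0.002]
wrist_force: [-0.2, -0.0, -2.0]
finger_gap: 0.292
grip_force: 44.9
```

Run:
```python
from h import *
go((.5966,.1127,.022),101.5)
```

```text
at [0.5732 0.3161 0.1319] yaw 100.79 shift [-0.2043 -0.0153  0.1099] turn -0.7
```

In the tool's units: -0.204 m is -0.408, 0.109 m is 0.218.

Call:
carry_out([
  [-1,[-0.408,-0.03,0],0],
  [-1,[-0.408,-0.03,0],0],
  [-1,[-0.408,-0.03,0],0],
  [-1,[-0.408,-0.03,0],0],
  [-1,[-0.408,-0.03,0],0],
  [-1,[-0.408,-0.03,0],0],
  [-1,[-0.408,-0.03,0.12],0],
  [-1,[-0.408,-0.03,0.19],0],
  [-1,[-0.408,-0.03,0.216],0],
  [-1,[-0.408,-0.03,0.218],0],
  [-1,[-0.408,-0.03,0.218],0],
  [0.3,[-0.408,-0.03,0.218],0],
  [0.3,[-0.408,-0.03,0.218],0],
  [0.3,[-0.408,-0.03,0.218],0],
  [0.3,[-0.408,-0.03,0.1],0],
  [0.3,[-0.408,-0.03,0],0],
  [0.6,[-0.408,-0.03,0],0],
  [0.6,[-0.408,-0.03,0],0],
])

```text
time_s: 15.4
ee_pos: [0.5961, 0.1128, 0.1308]
tcp_rot: [-2.003, -2.42, 0.0]
wrist_force: [-1.0, -0.8, 0.0]
finger_gap: 0.799
grip_force: 0.0
```

Run:
```python
from h import *
w=camera_params("wrist");im=capture("wrist");cv2.imwrite("pics/w7.png",im)
for n,X in dict(wb=(.5966,.1127,.017),b=(.5966,.1127,.051)).items(): print(n,proj(w,X).round(1))
go((.4212,.2746,.13),101.5)
```

```text
wb [258.5 187.1]
b [258.5 199.9]
at [0.5958 0.1127 0.1303] yaw 100.78 shift [ 0.1917 -0.1412  0.0005] turn -0.7
```

View pics/w7.png

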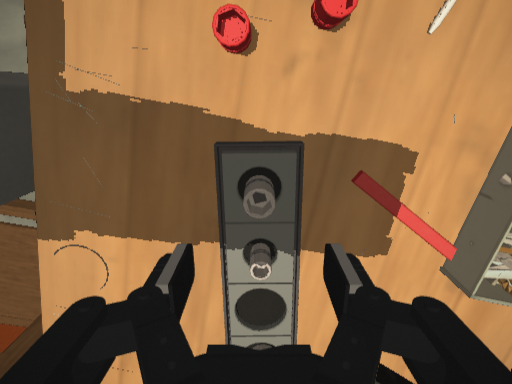

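Socket_b stands in its well with its top at (259,198). Socket_d is next.

In the tool's units: 0.16 m is 0.32, -0.141 m is -0.282.

Call:
carry_out([
  [0.6,[0.32,-0.282,0],0],
  [0.6,[0.32,-0.282,0],0],
  [0.6,[0.32,-0.282,0],0],
  [0.6,[0.32,-0.282,0],0],
  [0.6,[0.32,-0.282,0],0],
  [0.6,[0.32,-0.282,0],0],
])

```text
time_s: 16.2
ee_pos: [0.4282, 0.2433, 0.1307]
tcp_rot: [-2.003, -2.42, 0.001]
wrist_force: [-0.9, 0.5, -0.1]
finger_gap: 0.804
grip_force: 0.0
```

Run:
```python
from h import *
w=camera_params("wrist");im=capture("wrist");cv2.imwrite("pics/w8.png",im)
for n,X in dict(d=(.4212,.2746,.054),d0=(.4212,.2746,.0)).items(): print(n,proj(w,X).round(1))
go((.4212,.2746,.016),101.5)
```

```text
d [256.6 161.6]
d0 [257.  148.7]
at [0.4285 0.2431 0.1308] yaw 100.75 shift [ 0.0324 -0.0012  0.1148] turn -0.8
```

View pics/w8.png

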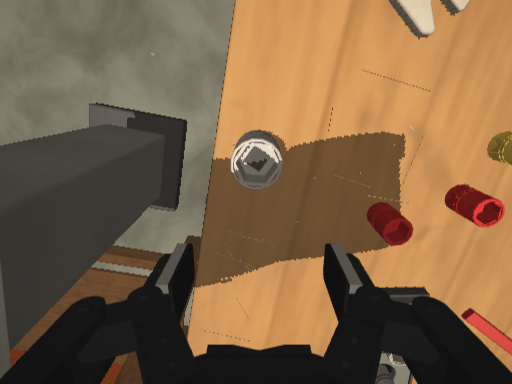

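Socket_d's top is at (257,161), as predicted. I'll grasp it.

In the tool's units: 0.114 m is 0.228, 0.1 m is 0.2.

Call:
carry_out([
  [0.6,[0.064,-0.002,0],0],
  [0.6,[0.064,-0.002,0],0],
  [0.6,[0.064,-0.002,0.12],0],
  [0.6,[0.064,-0.002,0.2],0],
  [0.6,[0.064,-0.002,0.228],0],
  [0.6,[0.064,-0.002,0.228],0],
  [-1,[0.064,-0.002,0.228],0],
  [-1,[0.064,-0.002,0.228],0],
  [-1,[0.064,-0.002,0.228],0],
  [-1,[0.064,-0.002,0.228],0],
  [-1,[0.064,-0.002,0.228],0],
  [-1,[0.064,-0.002,0.12],0],
  [-1,[0.064,-0.002,0],0],
  [-1,[0.064,-0.002,-0.02],0],
  [-1,[0.064,-0.002,-0.02],0],
], newtons=60)

```text
time_s: 18.12
ee_pos: [0.4211, 0.2749, 0.1415]
tcp_rot: [2.002, 2.42, 0.002]
wrist_force: [-0.8, -0.7, -3.8]
finger_gap: 0.446
grip_force: 63.9
```

Run:
```python
from h import *
go((.6235,-.0200,.025),101.5)
```

```text
at [0.4211 0.2749 0.1415] yaw 100.79 shift [-0.3276  0.1435  0.1166] turn -0.7
```

In the tool's units: -0.328 m is -0.656, 0.143 m is 0.286.

Call:
carry_out([
  [-1,[-0.656,0.286,0],0],
  [-1,[-0.656,0.286,0],0],
  [-1,[-0.656,0.286,0],0],
  [-1,[-0.656,0.286,0],0],
  [-1,[-0.656,0.286,0],0],
  [-1,[-0.656,0.286,0],0],
  [-1,[-0.656,0.286,0],0],
  [-1,[-0.656,0.286,0],0],
  [-1,[-0.656,0.286,0],0],
  [-1,[-0.656,0.286,0.1],0],
  [-1,[-0.656,0.286,0.18],0],
  [-1,[-0.656,0.286,0.228],0],
  [-1,[-0.656,0.286,0.232],0],
  [-1,[-0.656,0.286,0.232],0],
  [0.6,[-0.656,0.286,0.232],0],
  [0.6,[-0.656,0.286,0.232],0],
  [0.6,[-0.656,0.286,0.232],0],
  [0.6,[-0.656,0.286,0.12],0],
  [0.6,[-0.656,0.286,0],0],
  [0.6,[-0.656,0.286,-0.06],0],
])

```text
time_s: 20.62
ee_pos: [0.6236, -0.0207, 0.1747]
tcp_rot: [2.001, 2.418, 0.003]
wrist_force: [0.8, 0.1, -1.2]
finger_gap: 0.8
grip_force: 0.0
```

In the tool's units: -0.13 m is -0.26, -0.1 m is -0.2.

Call:
carry_out([
  [0.6,[-0.26,0,-0.2],0],
  [0.6,[-0.26,0,-0.2],0],
  [0.6,[-0.26,0,-0.2],0],
  [0.6,[-0.26,0,-0.2],0],
])

```text
time_s: 21.12
ee_pos: [0.6478, -0.1506, 0.2725]
tcp_rot: [2.004, 2.416, 0.001]
wrist_force: [-0.0, 0.3, -0.9]
finger_gap: 0.801
grip_force: 0.0
```

Run:
```python
from h import *
ims=[];p=camera_params("side");im=capture("side")
for n,X in dict(c=(.6373,-.0871,.057),d=(.624,-.0197,.063),a=(.6102,.0462,.045),b=(.5966,.1127,.051)).items():
    print(n,((proj(p,X)-(175,80))*5).round())
cv2.imwrite("pics/f.png",cv2.resize(im[80:260,175:325],None,fx=5,fy=5,interpolation=cv2.INTER_CUBIC)[200:800])
```

```text
c [142. 479.]
d [223. 541.]
a [309. 634.]
b [399. 702.]
```

View pics/f.png

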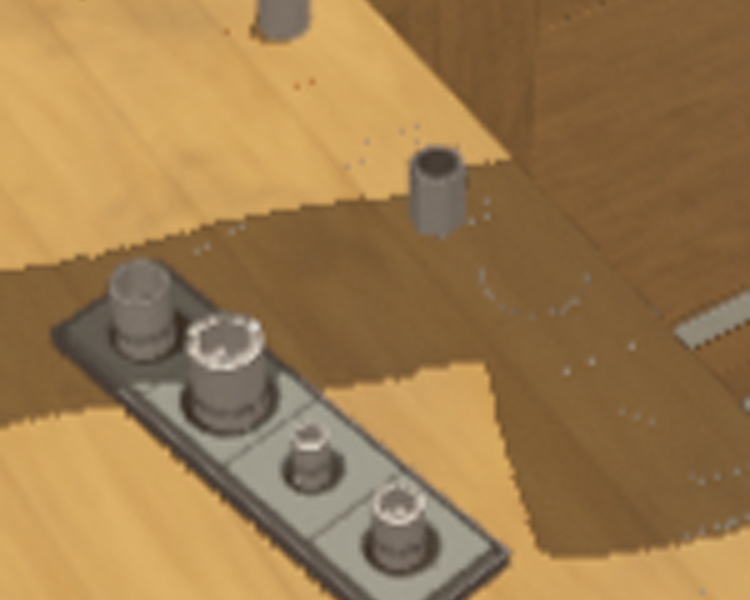

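All four sockets stand upright in their wells. Their tops are at (140,280), (226,342), (310,434) and (399,502), within 3 crop pixels of prediction. The nut stands untouched, and so does what the crop shows of the bush. I'll hand in.

```bash
python3 -c "
from cell import *
print(job_done())"
```

```text
the job is handed in; nothing more can be done
None
```

All four sockets stand upright in the wells of their size, the bush and long nut were left alone, and the job was handed in at about 21 s; the judge's result was not shown.

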